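# Ease the engine-bay vent shutter down on its ratchet winder

### The arm

A 6-joint arm with a two-finger parallel gripper is mounted at the origin on the work surface. World frame = base frame: x ahead of the robot, y to its left, z up, the work surface at z = 0. Lengths are in mm, angles in degrees, forces in N, time in s.
With the tool pointing down it reaches from about 350 to 850 mm from the base axis. Payload 8.1 kg.
Tool frame: the origin (TCP) lies on the centre line of the jaws, within the pads' length; the fingertips stand r.tip_extent ahead of it and the grasp point (between the pads) lies 8 mm behind it (r.tip_extent is the distance from the TCP to the fingertips, in mm); z points along the fingers, y is the direction in which the jaws open and shut (so a half turn about z gives the same grasp; the last joint's range is limited). The gripper opens to 85 mm and grips with 20 to 120 N. Pads are 22 mm wide; open, the fingers measure 114 mm over their backs; the gripper's body (76 mm by 85 mm) begins 54 mm behind the grasp point. The pads swing forward as they close: fully open they stand 13 mm farther back than shut.
Start: joints at [60.367, 7.471, 85.268, -0, 87.261, -4.893], TCP at [251.084, 544.943, 242.292] pointing down, gripper open.
Joint ranges: [-169.43, 169.43], [-51.17, 129.36], [1.28, 143.12], [-76.62, 256.62], [0, 156.53], [-152.29, 152.29]. Speed limits (degrees/s): [136.94, 136.94, 159.86, 180, 180, 180].

### API

Orientations are given as [roll, pitch, yaw] about the fixed x, y, z axes, in that order (R = Rz(yaw) Ry(pitch) Rx(roll)).
In Python, from bench import sense, optics, hand_in, spotter, r gives the robot as it stands.
- The arm moves only by the tool apply_moves, never from a script. Its argument "series" is a list of rows, each a list of 3 entries, a list of its own where there are three numbers: the opening, from 0 (shut) to 1 (fully open), then the shift along the world's x, y, z in m, then the turn about the world's z in rad. In form: [[grip, [x, y, z], turn], ...]. A call has 1 to 5 rows; each row is the pose to reach, as a shift and turn from the pose measured when the call began; what a row does not reach only later rows make up. A row lasts 1/8 s, in which the tool goes at most 62.5 mm and 10.7 degrees, less where a joint would pass 70% of its speed; a pose out of reach is approached as far as the arm can. A call with a gripper value outside its range is refused whole. The fingers move at their own pace and stop on an object; "grip_force" is the grip in N (left out, the last holds). Time passes only in rows, so rows that repeat a pose let the fingers close. It gives the time, the measured TCP pose, the force and the opening at its end, in the units of the state.
- sense(): the state, without advancing time (a new reading comes with each control period).
- optics.snapshot(name): name is "scene" or "top" or "wrist"; returns a dict with "color" (384x512x3 uint8, blue, green, red), "intrinsics" (3x3 intrinsics, pixels), "distortion" ([k1, k2, p1, p2, k3] as OpenCV has them; the pictures are not rectified), "rvec" (rotation vector, rad) and "tvec" (3), from world to camera coordinates, as OpenCV has them. Camera axes: x right, y down, z forward; pixel columns grow to the right and rows downward; lengths in mm; the calibration is good to about 2 mm. A picture is of the moment at which its call begins. There is no depth.
- hand_in(): hands the job in, once; it reports no verdict.
Trained networks look in a picture, given as the dict that the camera call returned (one of the last four; its "shot" number tells which), for a name from the list of things; names that differ only in an ending like _2 or _b are one class to them, and where a whole thing is asked for, a point or a joint stands for the part that bears it (a point fixed in the world has none). Each returns a list of dicts, best first, with "p" (0 to 1); they miss things now and then, are a little off and sometimes report something else, mostly with a low value. They report only what shows in the picture. A call takes as long as a camera call.
- spotter.search_frame(picture, query): "xyz" ([x, y, z] in mm, in the coordinates of the camera as it stood for that picture, good to about 4 mm: the middle of the surface that is visible of it).
- spotter.masks_of(picture, query): "mask" (384x512 bool, what is visible of it).
The state is a dict: "time": time; "joint_pos": joint angles; "qd": joint speeds; "joint_efforts": joint torques, N m; "tool_pos": TCP position; "tcp_rot": TCP orientation; "ft_force": force on the tool from outside, world axes, zero at the start; "wrist_torque": the same for the moment, N m; "finger_gap": finger opening in mm.
Only numpy, scipy, OpenCV 4.12 (cv2) and the standard library are available. Lean on these libraries where they do the work, as an engineer would, in place of code of your own. Each camera call takes 0.05 s, during which the arm holds its last target.

### The job

Close the engine-bay vent: throw the winder's red pawl lever over to release, take the shutter's weight on the crank so that the pawl springs clear, and let the crank turn back slowly under the load, never letting it run, until the shutter rests fully on its sill. Then put the pawl lever all the way back so that the pawl drops into the ratchet wheel again, and let go. Work only by the lever and the crank, keep off the shutter itself, and leave the hourglass, pen pot and fuse case where they stand.

Things in the scene. Friction and masses are not known exactly. Their poses are not given: they have to be found in the camera images.
- hub (a point): Point on the winder's upright crank axis, 185 mm above the shelf (mid-height of the crank handle). The winder is a green gearbox, 105 mm square, 90 mm high, on a bolted base plate; on top lie a steel ratchet wheel (100 mm across, 96 to 106 mm above the shelf) and the crank arm. Its x axis runs along the shutter, y towards the shutter (its plane 250 mm away), z up.
- crank_grip (a point): Middle of the upright black crank handle: a round grip 27 mm thick and 78 mm tall (140 to 218 mm above the shelf), 90 mm from the crank axis, spinning freely on its pin, so that a hand that holds it need not turn. The steel crank arm lies flat below it (127 to 137 mm above the shelf).
- crank (a joint): Turn of the crank in rad: 0 when the shutter is fully down, growing as it is wound up, counter-clockwise seen from above (at 0 the arm points along hub +x, at 1.57 along hub +y). Each rad lifts the shutter 35 mm. Starts at about 1.7 to 3.1, ends at 3.6. The shutter pulls it back (clockwise) with about 7 to 12 N at the handle; with the pawl out and nobody holding, it runs away.
- pawl_lever (a joint): Swing of the pawl lever in rad: 0 = hold (pawl pressed into the wheel), 0.6 = release, at its stop; growing clockwise seen from above. Stiff: it stays where it is left and takes about 3 N at its knob. A spring couples it to the pawl: while the load bears on the pawl, throwing the lever only tensions that spring and the pawl stays in its tooth (see pawl_tip).
- lever_knob (a point): Centre of the exposed upright red knob at the end of the pawl lever: a round peg 15 mm thick, 129 mm above the shelf; it stands from 115 mm (the lever's top) to 144 mm. It swings 45 mm from the pawl pivot and moves with the lever.
- pawl_pivot (a point): Point on the upright axis on which the pawl lever and pawl turn, at the height of the middle of the knob; about 80 mm from the crank axis.
- pawl_tip (a point): Inner corner of the brass pawl's nose, 101 mm above the shelf: 45 to 48 mm from the crank axis when in a tooth of the wheel, over 55 mm when clear. With the lever at release, winding the crank up by about 0.1 to 0.15 rad takes the load off the pawl; it then jumps clear by itself and stays clear until the lever is put back to 0.
- shutter: The heavy red steel vent shutter, 212 x 12 x 125 mm, 2.4 kg or somewhat lighter or heavier, hanging on a toothed rack in upright guides; its origin is level with its lower edge, which is 20 mm above the shelf when it rests on its sill (fully closed) and 80 to 130 mm at the start. Guides and header stand 282 mm high.
- hourglass_mid (a point): Middle of a clear hourglass, 68 mm across and 120 mm tall, standing on the shelf. Leave it alone.
- pen_pot_mid (a point): Middle of a blue stoneware pen pot, 80 mm across and 95 mm tall (pens to about 145 mm), standing on the shelf. Leave it alone.
- fuse_case_mid (a point): Middle of a latched aluminium case for spare fuses, 110 x 75 x 42 mm, lying on the shelf. Leave it alone.

How it is judged (in metres and radians):
On the way, in this order (a step that is already met when the one before it is completed fails the run):
1. the pawl lever is thrown over to release (value of joint pawl_lever above 0.5 rad), for 0.1 s.
2. the weight is taken on the crank and the pawl springs clear of the wheel while the shutter is still up (horizontal distance between pawl_tip and hub above 0.052 m and value of joint crank above 1.5 rad), for 0.1 s.
3. the shutter is let down onto its sill (value of joint crank below 0.06 rad), for 0.2 s.
At the end, for the whole second after the job is handed in: The shutter rests fully down on its sill (crank within 0.06 rad, 2 mm, of closed) and is at rest, the pawl lever is back at hold (below 0.12 rad) and the pawl's nose lies in the ratchet wheel (its tip within 49 mm of the crank axis); bystanders not moved more than 20 mm (value of joint crank below 0.06 rad and value of joint pawl_lever below 0.12 rad and horizontal distance between pawl_tip and hub below 0.049 m and linear speed of shutter below 0.01 m/s); the robot touches nothing.
It fails at once if the crank runs back faster than half a turn a second (the shutter is dropped) (velocity of joint crank below -3.14 rad/s).
It fails at once if the shutter itself is pushed or held by the robot (contact force between any of the fingers, the arm and shutter above 1 N).
It fails at once if the hourglass is disturbed (distance of hourglass_mid from where it was at the start of the episode above 0.02 m).
It fails at once if the pen pot is disturbed (distance of pen_pot_mid from where it was at the start of the episode above 0.02 m).
It fails at once if the fuse case is disturbed (distance of fuse_case_mid from where it was at the start of the episode above 0.02 m).
It also fails if it takes over 72 s, if anything falls off the work surface, if the arm or the gripper's body presses on something with over 40 N, if the wrist force passes 120 N, or if a joint passes its speed limit or range.

## Working session

There is one attempt and no reset: what is moved stays moved. The work goes in short steps, Python scripts to look and compute and a tool call to move; the robot and the scene stay as the last step left them, time stands still between calls to the robot, and variables do not carry over. Pictures are saved under pics/ and viewed, and the job is handed in when it is done.

Besides the shell and the picture viewer there is one more tool, called after "Request:" as a command line: name --argument value ..., lists and objects as JSON in quotes. apply_moves: Moves the arm, as the interface text tells. Its arguments: {"type":"object","properties":{"series":{"type":"array"},"grip_force":{"type":"number"}},"required":["series"]}

```bash
ls; mkdir -p pics; python3 - <<'E'
from bench import sense, optics, spotter, r
import cv2, pickle
print(sense(), r.tip_extent)
for n in ("scene","top","wrist"):
    p=optics.snapshot(n); cv2.imwrite(f"pics/{n}0.png",p["color"]); pickle.dump(p,open(f"pics/{n}0.pkl","wb"))
    import numpy as np
    R=cv2.Rodrigues(np.array(p["rvec"]))[0]; t=np.array(p["tvec"]).ravel()
    print(n, -R.T@t)
    for q in ("crank_grip","lever_knob","pawl_tip","pawl_pivot","shutter","hourglass_mid","pen_pot_mid","fuse_case_mid","hub"):
        try:
            d=spotter.search_frame(p,q)
            for e in d[:2]: print(q, round(e["p"],2), (R.T@(np.array(e["xyz"])-t)).round(0))
        except Exception as ex: print(q, ex)
E
```

```text
pics
{'time': 0.0, 'joint_pos': array([ 6.03665442e+01,  7.51761534e+00,  8.53309016e+01, -4.93022523e-04,
        8.72608210e+01, -4.89357815e+00]), 'qd': array([-0.06745552, -0.07099204, -0.04007912,  0.0074911 ,  0.08639876,
        0.01053528]), 'joint_efforts': array([ 8.42570813e-06, -5.69420421e+01, -5.00546980e+01, -3.46698980e-04,
        1.52079243e-02, -5.22510709e-05]), 'tool_pos': array([250.81890219, 544.46479999, 241.20272408]), 'tcp_rot': array([-1.79891019e+02, -8.83647633e-03,  1.55260138e+02]), 'ft_force': array([-0.05786547, -0.50444257, -0.24162603]), 'wrist_torque': array([ 0.02159598, -0.02067508, -0.00910473]), 'finger_gap': 85.25285994897351} 11.0
scene [1000.93866328 -337.53307661  939.73288703]
crank_grip 0.68 [570.  29. 111.]
lever_knob 0.79 [565. -71. 119.]
lever_knob 0.53 [749. 241. 177.]
pawl_tip 0.38 [577. -48. 108.]
pawl_pivot 0.91 [721. 232. 115.]
shutter 0.91 [750. 239. 178.]
hourglass_mid 0.6 [ 573. -245.  121.]
pen_pot_mid 0.77 [ 701. -140.   64.]
fuse_case_mid 0.75 [ 426. -184.   42.]
fuse_case_mid 0.17 [ 570. -249.  121.]
hub 0.59 [720. 232. 118.]
top [ 537.41840928  -35.95864962 1035.15622851]
lever_knob 0.69 [564. -70. 117.]
pawl_tip 0.65 [ 706. -138.   53.]
pawl_tip 0.46 [575. -36. 104.]
pawl_pivot 0.78 [703. 235. 140.]
shutter 0.92 [750. 239. 172.]
hourglass_mid 0.77 [ 568. -242.  117.]
pen_pot_mid 0.97 [ 701. -137.   54.]
pen_pot_mid 0.52 [565.  28. 105.]
fuse_case_mid 0.63 [ 416. -176.   41.]
hub 0.59 [699. 232. 141.]
wrist [174.46424254 580.49716946 374.68337336]
```

View pics/scene0.png

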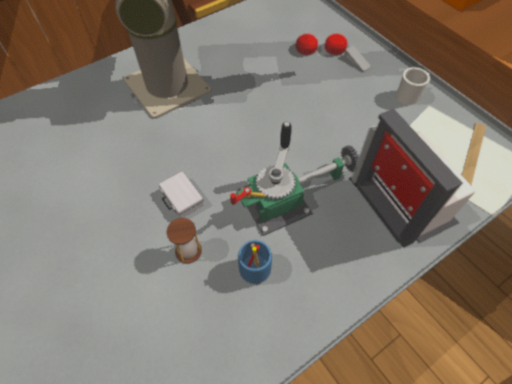

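View pics/top0.png

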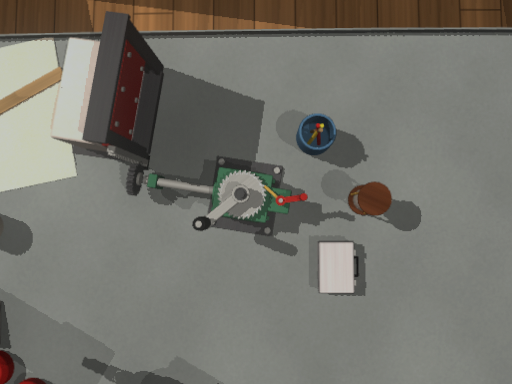

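The scene shows the winder at about (275,185), with its shutter to the right. In the top view the hub is near (241,194), the crank grip near (201,224) and the red knob near (303,197). I'll zoom in to refine these.

```bash
cat > h.py <<'E'
import cv2, numpy as np, pickle
def plane(p,uv,z):
    K=np.array(p["intrinsics"]);d=np.array(p["distortion"])
    R=cv2.Rodrigues(np.array(p["rvec"]))[0]; t=np.array(p["tvec"]).ravel()
    n=cv2.undistortPoints(np.array([[uv]],float),K,d)[0,0]
    c=-R.T@t; v=R.T@np.array([n[0],n[1],1]); return c+v*(z-c[2])/v[2]
def proj(p,X):
    return cv2.projectPoints(np.array(X,float).reshape(-1,3),np.array(p["rvec"]),np.array(p["tvec"]),np.array(p["intrinsics"]),np.array(p["distortion"]))[0].reshape(-1,2)
def crop(p,x0,y0,w,h,s,f):
    cv2.imwrite(f,cv2.resize(p["color"][y0:y0+h,x0:x0+w],None,fx=s,fy=s,interpolation=cv2.INTER_CUBIC))
E
python3 - <<'E'
from h import *
p=pickle.load(open("pics/top0.pkl","rb")); crop(p,180,140,140,105,5.7,"pics/topc.png")
p=pickle.load(open("pics/scene0.pkl","rb")); crop(p,220,110,140,105,5.7,"pics/scenec.png")
E
```

```text
(no output)
```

View pics/topc.png

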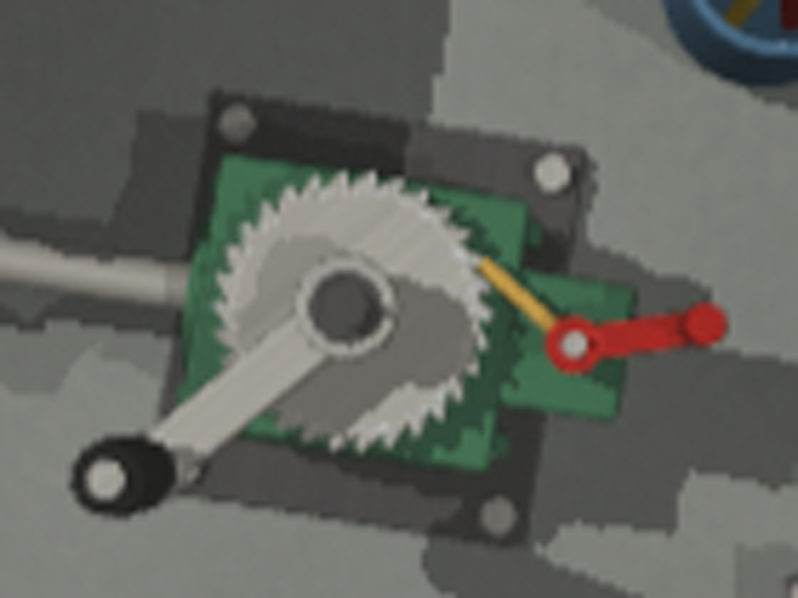

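View pics/scenec.png

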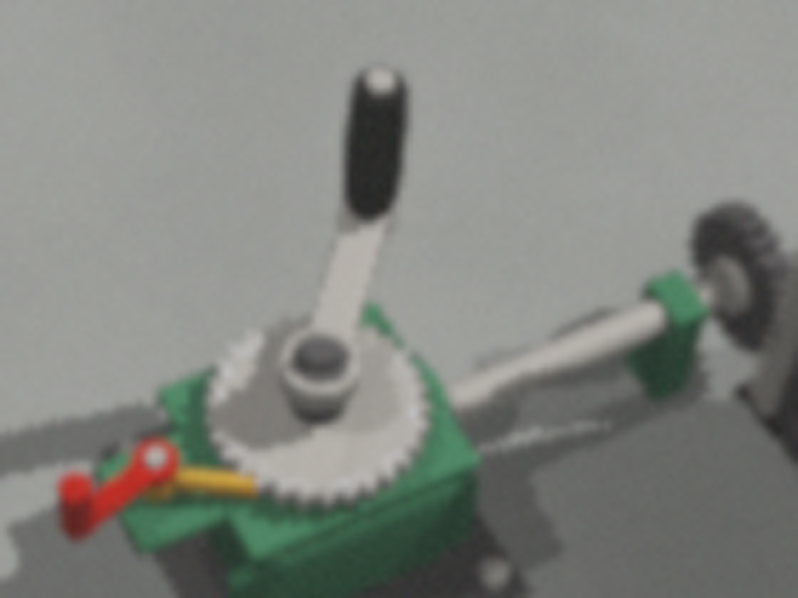

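```bash
python3 - <<'E'
from h import *
p=pickle.load(open("pics/top0.pkl","rb")); s=5.7
T=lambda a,z: plane(p,(180+a[0]/s-.4,140+a[1]/s-.4),z).round(1)
for n,a,z in (("wheel",(353,310),106),("cap",(343,306),145),("grip",(105,480),218),("knob",(711,322),144),("piv",(573,343),118),("tip",(483,263),106),
 ("b1",(237,122),10),("b2",(552,172),10),("b3",(498,516),10)): print(n,T(a,z))
p=pickle.load(open("pics/scene0.pkl","rb"))
T=lambda a,z: plane(p,(220+a[0]/s-.4,110+a[1]/s-.4),z).round(1)
for n,a,z in (("wheel",(318,404),106),("cap",(322,355),145),("grip",(381,80),218),("knob",(76,485),144),("piv",(156,457),118),("tip",(255,487),101)): print(n,T(a,z))
E
```

```text
wheel [570.8  20.5 106. ]
cap [570.7  21.6 145. ]
grip [513.5  91.5 218. ]
knob [ 565.2 -103.8  144. ]
piv [558.7 -57.4 118. ]
tip [587.5 -25.8 106. ]
b1 [648.6  72.5  10. ]
b2 [628.4 -51.9  10. ]
b3 [493.6 -30.5  10. ]
wheel [571.4  20.3 106. ]
cap [572.2  20.1 145. ]
grip [512.3  92.5 218. ]
knob [ 565.3 -101.9  144. ]
piv [559.2 -58.2 118. ]
tip [587.9 -26.  101. ]
```

Measured points, with both cameras agreeing within about 2 mm:

| Point | Position (mm) | Check |
|---|---|---|
| Hub | (571, 20.5) | – |
| Grip | (513, 92) | 92 mm from hub |
| Pivot | (559, -58) | 79 mm from hub |
| Knob | (565, -103) | 45 mm from pivot |

The base plate gives hub x at about -9°, so the crank stands at about 2.41 rad. Next I move above the knob.

Request:
apply_moves --series '[[0.5,[0.315,-0.648,0.05],-1.29],[0.5,[0.315,-0.648,0.05],-1.29],[0.5,[0.315,-0.648,0.05],-1.29],[0.5,[0.315,-0.648,0.05],-1.29],[0.5,[0.315,-0.648,0.05],-1.29]]'

```text
time: 2.12
tool_pos: [387.9, 262.8, 264.3]
tcp_rot: [179.9, -0.0, 101.2]
ft_force: [0.4, -0.6, 0.5]
finger_gap: 42.6
```

Request:
apply_moves --series '[[0.5,[0.178,-0.366,0.0],-0.353],[0.5,[0.178,-0.366,0.0],-0.353],[0.5,[0.178,-0.366,0.0],-0.353],[0.5,[0.178,-0.366,0.0],-0.353],[0.5,[0.178,-0.366,0.0],-0.353]]'

```text
time: 2.75
tool_pos: [524.6, -18.6, 264.6]
tcp_rot: [179.9, -0.0, 81.0]
ft_force: [0.9, 0.3, -0.3]
finger_gap: 43.1
```

Request:
apply_moves --series '[[0.5,[0.041,-0.084,-0.05],0],[0.5,[0.041,-0.084,-0.05],0],[0.5,[0.041,-0.084,-0.08],0],[0.5,[0.041,-0.084,-0.08],0],[0.5,[0.041,-0.084,-0.08],0]]'

```text
time: 3.38
tool_pos: [565.9, -102.3, 185.8]
tcp_rot: [179.8, -0.0, 81.0]
ft_force: [0.0, 0.2, 0.2]
finger_gap: 42.7
```

```bash
python3 - <<'E'
from bench import sense, optics
from h import *
p=optics.snapshot("wrist"); cv2.imwrite("pics/w1.png",p["color"])
p=optics.snapshot("scene"); crop(p,200,90,140,105,5.7,"pics/s1.png"); print(sense()["tool_pos"], sense()["tcp_rot"])
E
```

```text
[ 566.47941259 -102.27388557  186.65561748] [ 1.79725049e+02 -7.16089710e-03  8.10294736e+01]
```

View pics/w1.png

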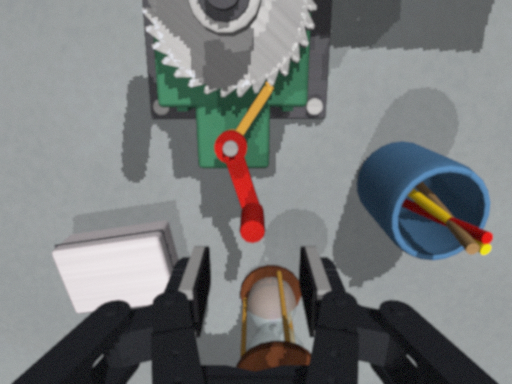

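View pics/s1.png

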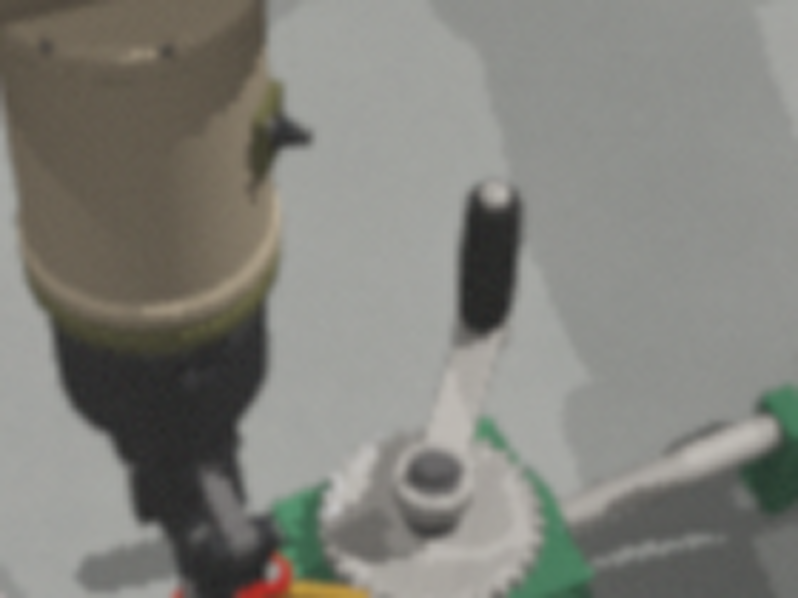

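The wrist view shows the knob (253,225) centred between the fingers (205 to 305), with the crank side clear. I'll descend to straddle it.

Request:
apply_moves --series '[[0.5,[0.0,0.0,-0.03],0],[0.5,[0.0,0.0,-0.056],0],[0.5,[0.0,0.0,-0.056],0],[0.5,[0.0,0.0,-0.056],0]]'

```text
time: 3.98
tool_pos: [567.5, -102.2, 132.7]
tcp_rot: [179.6, 0.0, 81.1]
ft_force: [0.2, -0.6, -0.4]
finger_gap: 43.1
```

Request:
apply_moves --series '[[0.28,[-0.002,0.0,-0.003],0],[0.28,[-0.002,0.0,-0.003],0],[0.28,[-0.012,0.0,-0.003],0],[0.28,[-0.022,0.001,-0.003],0],[0.28,[-0.03,0.003,-0.003],0]]'

```text
time: 4.6
tool_pos: [537.4, -99.9, 130.3]
tcp_rot: [179.5, 0.1, 81.0]
ft_force: [3.1, -3.9, 0.8]
finger_gap: 24.2
```

Request:
apply_moves --series '[[0.28,[-0.004,0.0,0.0],0],[0.28,[-0.004,0.0,0.0],0]]'

```text
time: 4.85
tool_pos: [533.3, -99.3, 130.4]
tcp_rot: [179.4, 0.0, 81.0]
ft_force: [3.0, 1.6, 0.1]
finger_gap: 23.9
```

```bash
python3 - <<'E'
from bench import sense, optics
from h import *
p=optics.snapshot("wrist"); cv2.imwrite("pics/w2.png",p["color"])
s=sense(); print(s["tool_pos"], s["ft_force"],s["finger_gap"])
E
```

```text
[533.33297186 -99.38126107 130.39766865] [2.98246449 1.607261   0.83036769] 24.02805344679135
```

View pics/w2.png

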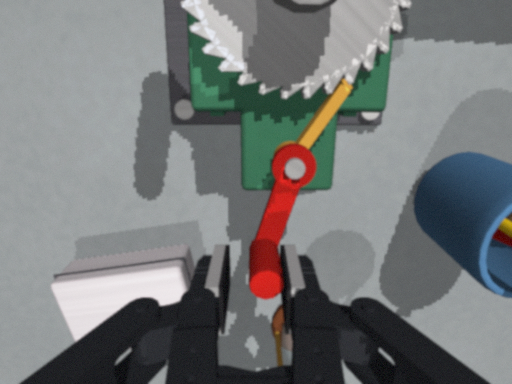

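The knob (265,270) is at the right finger and the lever has swung over to about 0.6 rad. The pawl (345,90) is still in its tooth, as expected. One more nudge toward the stop, then back off and up.

Request:
apply_moves --series '[[0.28,[-0.003,0.001,0.0],0],[0.28,[-0.003,0.001,0.0],0]]'

```text
time: 5.15
tool_pos: [532.8, -99.1, 130.6]
tcp_rot: [179.1, 0.1, 81.0]
ft_force: [19.7, -4.3, -11.8]
finger_gap: 23.9
```

The force jumped to 20 N, so the lever is at its stop. Backing off, lifting, and going to the crank grip.

Request:
apply_moves --series '[[0.28,[0.004,-0.001,0.0],0],[0.4,[0.004,-0.001,0.05],0],[0.5,[0.004,-0.001,0.1],0],[1.0,[-0.004,0.05,0.13],0],[1.0,[-0.012,0.11,0.13],0]]'

```text
time: 5.78
tool_pos: [521.6, 11.1, 264.0]
tcp_rot: [178.8, 0.0, 80.9]
ft_force: [1.3, -0.1, -0.8]
finger_gap: 77.1
```

Request:
apply_moves --series '[[1.0,[-0.008,0.06,0.0],0],[1.0,[-0.008,0.082,0.0],0],[1.0,[-0.008,0.082,0.0],0]]'

```text
time: 6.15
tool_pos: [512.8, 94.6, 263.7]
tcp_rot: [178.9, 0.1, 81.1]
ft_force: [-1.6, -1.2, 0.2]
finger_gap: 85.5
```

```bash
python3 - <<'E'
from bench import sense, optics
from h import *
p=optics.snapshot("wrist"); cv2.imwrite("pics/w3.png",p["color"])
p=optics.snapshot("top"); crop(p,180,140,140,105,5.7,"pics/t3.png")
s=sense(); print(s["tool_pos"], s["ft_force"],s["finger_gap"],s["joint_pos"])
E
```

```text
[513.20771624  92.65907988 263.59673782] [0.42537907 0.00675303 0.00888868] 85.48068187063373 [ 4.83811097 -6.1894996  96.82295329 -0.34919217 88.34557108 13.93354352]
```

View pics/w3.png

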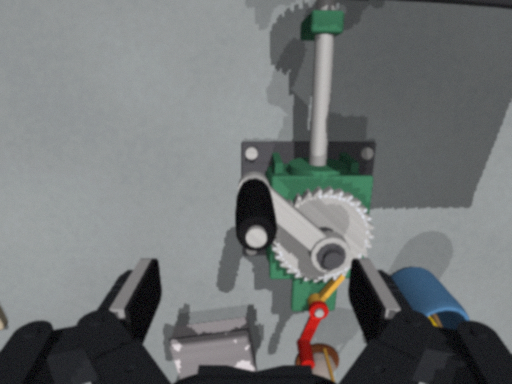

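View pics/t3.png

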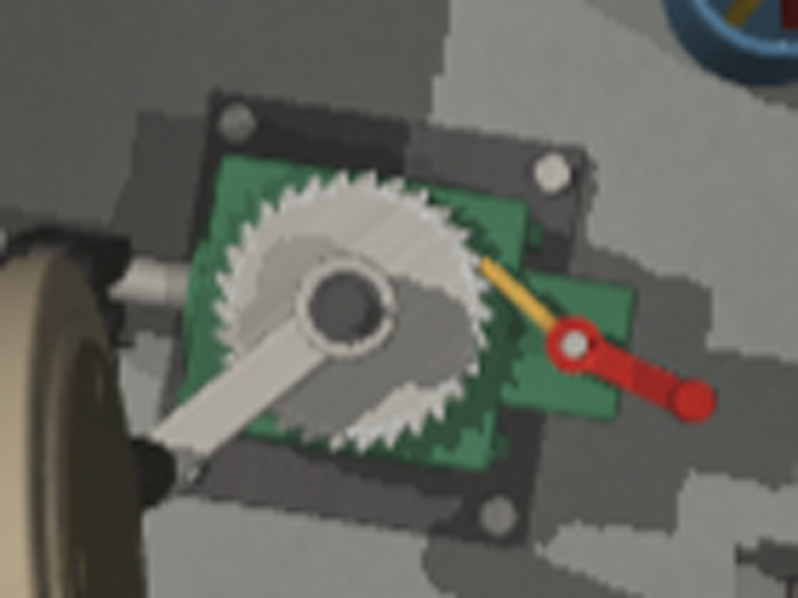

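The wrist view has the grip top (256,236) midway between the fingers. The top view has the lever thrown, knob at crop (692,400), with the pawl still in the wheel. Descend and grip.

Request:
apply_moves --series '[[1.0,[0.0,0.0,-0.05],0],[1.0,[0.0,0.0,-0.09],0],[1.0,[0.0,0.0,-0.09],0]]'

```text
time: 6.62
tool_pos: [510.4, 91.0, 169.7]
tcp_rot: [179.4, 0.2, 80.8]
ft_force: [0.1, -0.5, -0.6]
finger_gap: 85.7
```

Request:
apply_moves --series '[[0.0,[0.0,0.0,0.0],0],[0.0,[0.0,0.0,0.0],0],[0.0,[0.0,0.0,0.0],0],[0.0,[0.0,0.0,0.0],0],[0.0,[0.0,0.0,0.0],0]]' --grip_force 70

```text
time: 7.25
tool_pos: [512.6, 91.0, 172.0]
tcp_rot: [179.1, 0.2, 80.8]
ft_force: [5.7, -0.9, 2.7]
finger_gap: 25.9
```

Gripped at 26 mm gap. Winding up about 0.17 rad.

Request:
apply_moves --series '[[0.0,[-0.003,-0.003,0.0],0],[0.0,[-0.006,-0.006,0.0],0],[0.0,[-0.009,-0.009,0.0],0],[0.0,[-0.011,-0.012,0.0],0],[0.0,[-0.011,-0.012,0.0],0]]'

```text
time: 7.88
tool_pos: [502.0, 80.2, 172.1]
tcp_rot: [179.0, 0.0, 80.8]
ft_force: [6.0, 7.3, -6.9]
finger_gap: 25.5
```

```bash
python3 - <<'E'
from bench import sense, optics
from h import *
p=optics.snapshot("top"); crop(p,180,140,140,105,5.7,"pics/t4.png")
s=sense(); print(s["tool_pos"], s["ft_force"],s["finger_gap"])
E
```

```text
[502.06209833  80.2985203  172.17098457] [ 6.62745265  5.84261962 -6.42278379] 25.52490237308282
```

View pics/t4.png

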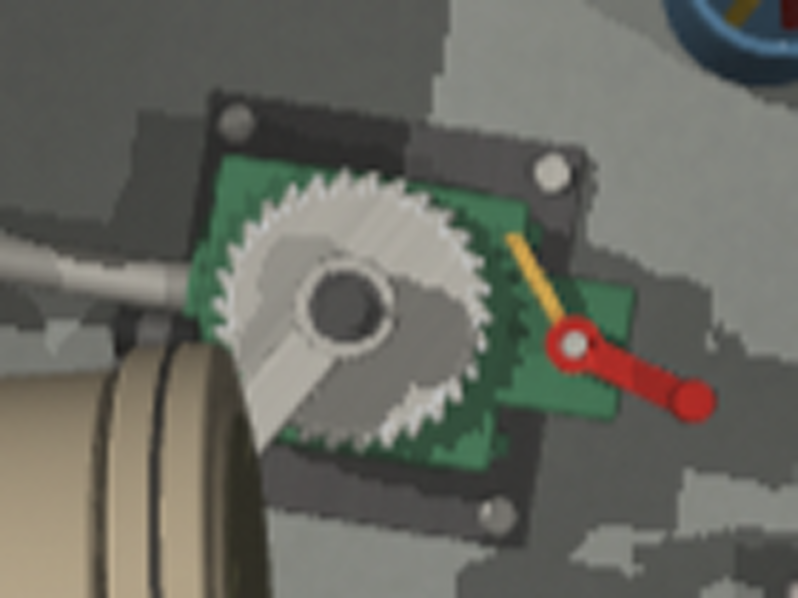

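The pawl nose has sprung clear, at crop (513,240) and off the teeth, and the crank force is about 9 N. Now computing the lowering arc.

```bash
python3 - <<'E'
import numpy as np
for a in range(139,-15,-6):
    print(a, (571+91*np.cos(np.radians(a))).round(1),(20.5+91*np.sin(np.radians(a))).round(1))
E
```

```text
139 502.3 80.2
133 508.9 87.1
127 516.2 93.2
121 524.1 98.5
115 532.5 103.0
109 541.4 106.5
103 550.5 109.2
97 559.9 110.8
91 569.4 111.5
85 578.9 111.2
79 588.4 109.8
73 597.6 107.5
67 606.6 104.3
61 615.1 100.1
55 623.2 95.0
49 630.7 89.2
43 637.6 82.6
37 643.7 75.3
31 649.0 67.4
25 653.5 59.0
19 657.0 50.1
13 659.7 41.0
7 661.3 31.6
1 662.0 22.1
-5 661.7 12.6
-11 660.3 3.1
```

Request:
apply_moves --series '[[0.0,[0.007,0.007,0.0],0],[0.0,[0.014,0.013,0.0],0],[0.0,[0.022,0.018,0.0],0],[0.0,[0.0305,0.023,0.0],0],[0.0,[0.0395,0.0265,0.0],0]]'

```text
time: 8.55
tool_pos: [542.6, 107.8, 172.2]
tcp_rot: [178.9, -0.1, 80.9]
ft_force: [8.5, 3.0, -7.1]
finger_gap: 25.3
```

Request:
apply_moves --series '[[0.0,[0.008,0.0015,0.0],0],[0.0,[0.0173,0.003,0.0],0],[0.0,[0.0268,0.0035,0.0],0],[0.0,[0.0363,0.0034,0.0],0],[0.0,[0.0458,0.002,0.0],0]]'

```text
time: 9.18
tool_pos: [589.7, 110.4, 172.2]
tcp_rot: [178.8, -0.1, 80.9]
ft_force: [9.5, 1.0, -6.3]
finger_gap: 25.8
```

Request:
apply_moves --series '[[0.0,[0.008,-0.003,0.0],0],[0.0,[0.017,-0.006,0.0],0],[0.0,[0.0254,-0.0103,0.0],0],[0.0,[0.0335,-0.0154,0.0],0],[0.0,[0.041,-0.0212,0.0],0]]'

```text
time: 9.8
tool_pos: [632.0, 88.5, 172.2]
tcp_rot: [178.7, -0.1, 80.9]
ft_force: [8.2, -4.2, -4.9]
finger_gap: 25.6
```

Request:
apply_moves --series '[[0.0,[0.0056,-0.0059,0.0],0],[0.0,[0.0117,-0.0132,0.0],0],[0.0,[0.017,-0.0211,0.0],0],[0.0,[0.0215,-0.0295,0.0],0],[0.0,[0.025,-0.0384,0.0],0]]'

```text
time: 10.42
tool_pos: [657.3, 48.0, 172.2]
tcp_rot: [178.7, 0.1, 80.8]
ft_force: [0.8, -9.1, -2.2]
finger_gap: 25.6
```

Request:
apply_moves --series '[[0.0,[0.0024,-0.007,0.0],0],[0.0,[0.004,-0.016,0.0],0],[0.0,[0.0047,-0.025,0.0],0],[0.0,[0.0046,-0.032,0.0],0],[0.0,[0.0042,-0.036,0.0],0]]'

```text
time: 11.05
tool_pos: [660.1, 9.6, 172.1]
tcp_rot: [178.9, 0.3, 80.7]
ft_force: [-6.6, -8.2, 2.5]
finger_gap: 25.6
```

Request:
apply_moves --series '[[0.0,[-0.0003,-0.003,0.0],0],[0.0,[-0.0006,-0.005,0.0],0],[0.0,[-0.0006,-0.005,0.0],0]]'

```text
time: 11.42
tool_pos: [659.8, 8.0, 172.2]
tcp_rot: [178.9, 0.0, 80.9]
ft_force: [3.5, 12.1, -1.6]
finger_gap: 25.4
```

The force reversed to +12 N, which means I'm pushing against the sill stop. Checking with pictures.

```bash
python3 - <<'E'
from bench import sense, optics
from h import *
p=optics.snapshot("top"); cv2.imwrite("pics/t5.png",p["color"])
p=optics.snapshot("scene"); crop(p,330,100,140,150,4,"pics/s5.png")
s=sense(); print(s["tool_pos"], s["ft_force"],s["finger_gap"])
E
```

```text
[659.78516043   7.96726728 172.17855109] [ 3.02704134 11.79801    -2.4234321 ] 25.634694679671053
```

View pics/s5.png

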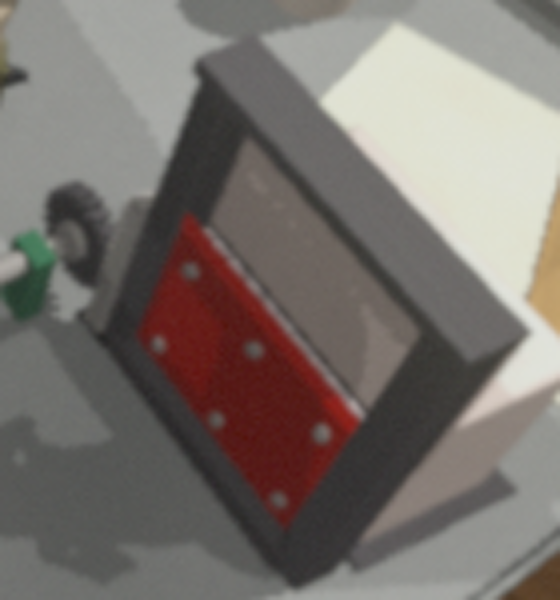

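View pics/t5.png

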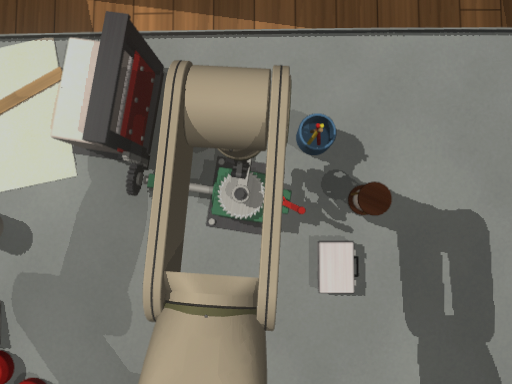

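The shutter sits on its sill. Its red panel reaches the bottom of the frame, with the gap above it. Releasing the crank.

Request:
apply_moves --series '[[0.6,[0.0,0.001,0.0],0],[0.6,[0.0,0.001,0.0],0],[0.6,[0.0,0.001,0.0],0],[0.6,[0.0,0.001,0.05],0],[0.6,[0.0,0.001,0.1],0]]'

```text
time: 12.15
tool_pos: [659.3, 8.6, 272.7]
tcp_rot: [179.0, 0.1, 80.8]
ft_force: [1.5, 1.0, 0.4]
finger_gap: 51.1
```

Request:
apply_moves --series '[[0.5,[-0.045,-0.04,0.0],0],[0.5,[-0.09,-0.08,0.0],0],[0.5,[-0.122,-0.108,0.0],0],[0.5,[-0.122,-0.108,-0.05],0],[0.5,[-0.122,-0.108,-0.08],0]]'

```text
time: 12.78
tool_pos: [536.3, -100.3, 191.3]
tcp_rot: [179.0, 0.1, 80.7]
ft_force: [0.6, 0.2, -0.3]
finger_gap: 42.7
```

```bash
python3 - <<'E'
from bench import sense, optics
from h import *
p=optics.snapshot("wrist"); cv2.imwrite("pics/w6.png",p["color"])
s=sense(); print(s["tool_pos"], s["ft_force"],s["finger_gap"])
E
```

```text
[534.37032094 -99.46276676 186.74087027] [-0.76490448  0.38981912 -3.77269087] 42.6319720398675
```

View pics/w6.png

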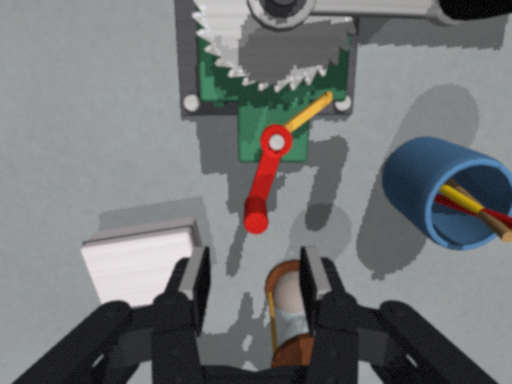

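The knob (256,218) is centred between the fingers, the pawl (325,98) is clear, and the crank arm points along hub +x. Descending.

Request:
apply_moves --series '[[0.5,[0.001,0.0,-0.03],0],[0.5,[0.001,0.0,-0.058],0],[0.5,[0.001,0.0,-0.058],0],[0.28,[0.001,0.0,-0.058],0],[0.28,[0.001,0.0,-0.058],0]]'

```text
time: 13.45
tool_pos: [536.7, -99.8, 130.9]
tcp_rot: [179.2, 0.0, 80.8]
ft_force: [0.4, -0.1, 0.0]
finger_gap: 24.4
```

Request:
apply_moves --series '[[0.28,[0.008,-0.002,0.0],0],[0.28,[0.016,-0.003,0.0],0],[0.28,[0.024,-0.004,0.0],0],[0.28,[0.031,-0.003,0.0],0],[0.28,[0.031,-0.003,0.0],0]]'

```text
time: 14.08
tool_pos: [568.5, -102.6, 130.8]
tcp_rot: [179.1, 0.0, 80.8]
ft_force: [0.5, 0.7, -0.1]
finger_gap: 24.0
```

Request:
apply_moves --series '[[0.28,[0.003,0.0,0.0],0],[0.28,[0.003,0.0,0.0],0]]'

```text
time: 14.32
tool_pos: [569.5, -102.5, 130.6]
tcp_rot: [179.4, 0.1, 80.8]
ft_force: [-12.9, -0.9, 8.7]
finger_gap: 23.8
```

13 N at 569.5 matches the expected hold stop. Checking the pawl.

```bash
python3 - <<'E'
from bench import sense, optics
from h import *
p=optics.snapshot("wrist"); cv2.imwrite("pics/w7.png",p["color"])
s=sense(); print(s["tool_pos"], s["ft_force"],s["finger_gap"])
E
```

```text
[ 569.5236344  -102.56130784  130.60144662] [-14.19348521  -1.03653012   7.81187164] 23.82254600123765
```

View pics/w7.png

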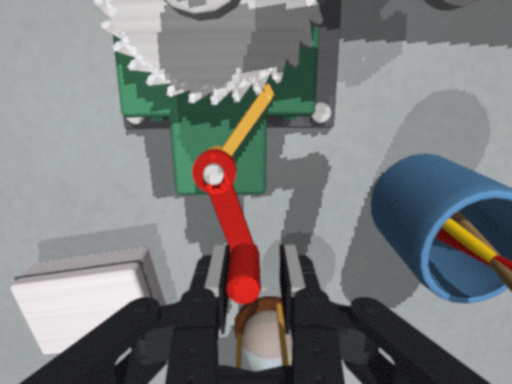

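The lever is back and the pawl nose (270,92) is at the wheel. I'll back off, retreat, and measure the nose with the top and scene cameras.

Request:
apply_moves --series '[[0.28,[-0.003,0.0,0.0],0],[0.35,[-0.003,0.0,0.04],0],[0.5,[-0.003,0.0,0.1],0],[0.5,[-0.05,-0.02,0.15],0],[0.5,[-0.11,-0.04,0.18],0]]'

```text
time: 15.0
tool_pos: [473.4, -138.2, 306.3]
tcp_rot: [179.1, 0.1, 80.9]
ft_force: [-0.5, -0.2, 0.3]
finger_gap: 42.7
```

Request:
apply_moves --series '[[0.5,[-0.06,-0.02,0.05],0],[0.5,[-0.1,-0.05,0.05],0],[0.5,[-0.1,-0.05,0.05],0]]'

```text
time: 15.38
tool_pos: [372.1, -190.2, 358.8]
tcp_rot: [178.9, 0.3, 80.7]
ft_force: [1.2, -0.8, 0.3]
finger_gap: 42.8
```

```bash
python3 - <<'E'
from bench import sense, optics
from h import *
p=optics.snapshot("top"); crop(p,180,140,140,105,5.7,"pics/t8.png"); pickle.dump(p,open("pics/t8.pkl","wb"))
p=optics.snapshot("scene"); crop(p,220,110,140,105,5.7,"pics/s8.png"); pickle.dump(p,open("pics/s8.pkl","wb"))
s=sense(); print(s["time"],s["tool_pos"], s["ft_force"],s["finger_gap"])
E
```

```text
15.475 [ 373.50273035 -188.59625768  356.81634843] [-0.6183404   0.97221539 -0.3793338 ] 42.767672500822236
```

View pics/t8.png

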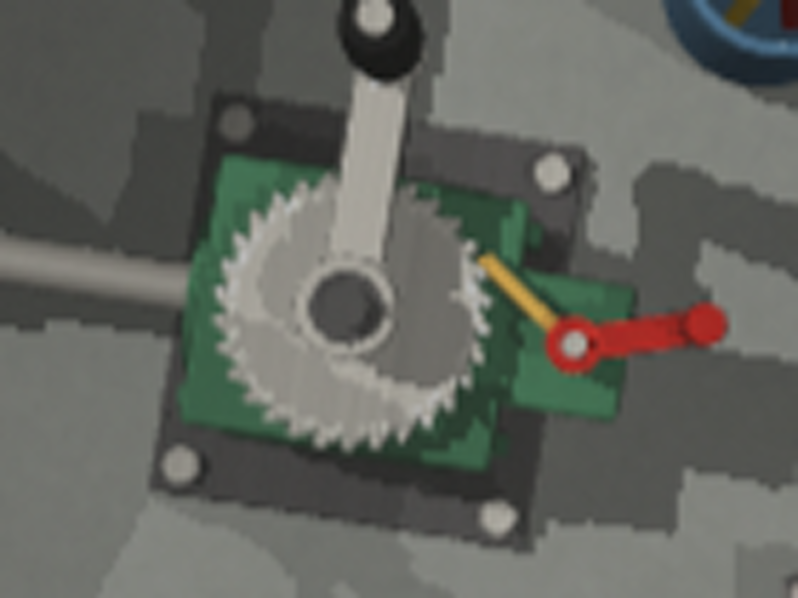

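View pics/s8.png

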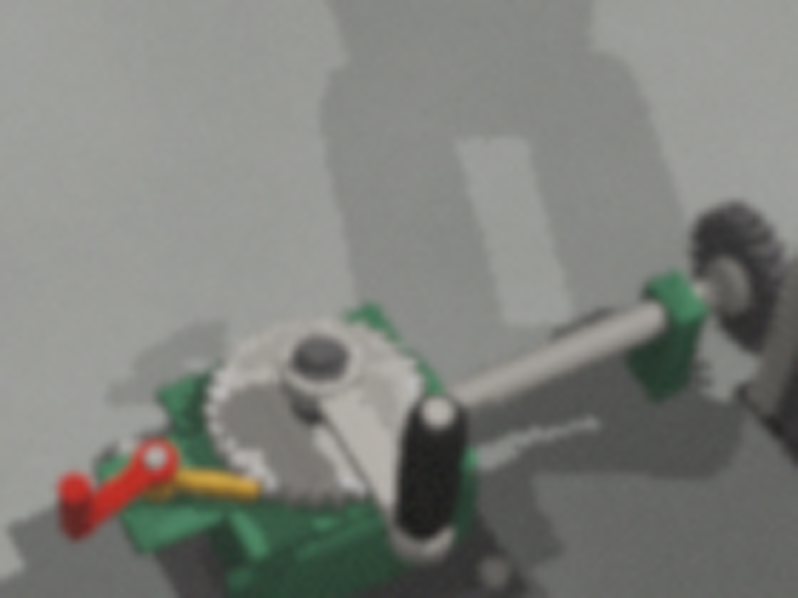

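```bash
python3 - <<'E'
from h import *
def load(f): return pickle.load(open(f,"rb"))
for n,win,fs in (("top",(258,180,285,200),("pics/top0.pkl","pics/t8.pkl")),("scene",(240,188,272,202),("pics/scene0.pkl","pics/s8.pkl"))):
  out=[]
  for f in fs:
    p=load(f); x0,y0,x1,y1=win
    c=p["color"][y0:y1,x0:x1].astype(float)
    w=np.clip(np.minimum(c[...,2],c[...,1]*1.3)-1.5*c[...,0]-20,0,None); w[c[...,1]<.5*c[...,2]]=0
    yy,xx=np.nonzero(w>15)
    P=np.array([plane(p,(x+x0,y+y0),103)[:2] for x,y in zip(xx,yy)]); W=w[yy,xx]
    piv=np.array([559,-58.]); d=np.linalg.norm(P-piv,axis=1)
    m=(d>12)
    a=np.arctan2(P[m,1]+58,P[m,0]-559); 
    print(n,f,m.sum(),"angle",np.degrees(np.average(a,weights=W[m]*d[m])).round(2),"len",d.max().round(1), "end",P[d.argmax()].round(1), "hubdist",np.linalg.norm(P-[571,20.5],axis=1).min().round(1))
  
p=load("pics/t8.pkl");T=lambda a,z: plane(p,(180+a[0]/5.7-.4,140+a[1]/5.7-.4),z).round(1)
print("grip",T((375,15),218),"knob",T((709,322),144))
E
python3 - <<'E'
import cv2,sys
sys.path.insert(0,'.')
from h import *
a=[pickle.load(open(f"pics/{f}.pkl","rb"))["color"][175:215,248:300] for f in ("top0","t8")]
cv2.imwrite("pics/cmp.png",cv2.resize(np.hstack(a),None,fx=7.5,fy=7.5,interpolation=cv2.INTER_CUBIC))
E
```

```text
top pics/top0.pkl 44 angle 49.17 len 43.1 end [589.1 -27.1] hubdist 47.7
top pics/t8.pkl 44 angle 47.44 len 44.6 end [589.1 -25.1] hubdist 49.1
scene pics/scene0.pkl 41 angle 47.77 len 40.5 end [589.2 -31.1] hubdist 50.0
scene pics/s8.pkl 43 angle 45.46 len 42.9 end [590.7 -29.1] hubdist 50.0
grip [659.8   6.9 218. ] knob [ 565.2 -103.1  144. ]
```

View pics/cmp.png

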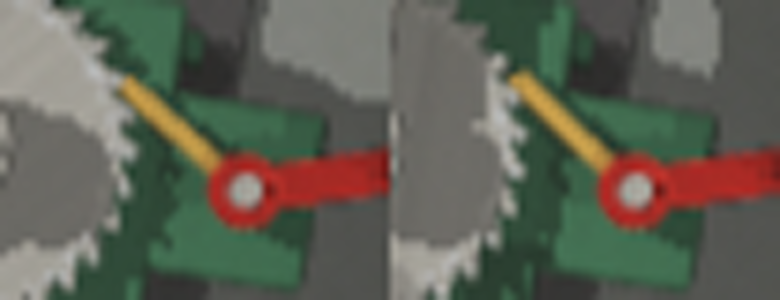

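The two cameras put the pawl nose about 2° shallower than at the start, which leaves the distance (47 to 49 mm) ambiguous. I have time, so I'll take a closer wrist view from above.

Request:
apply_moves --series '[[0.5,[0.06,0.02,-0.03],0],[0.5,[0.12,0.04,-0.06],0],[0.5,[0.17,0.06,-0.1],0],[0.5,[0.2,0.062,-0.15],0],[0.5,[0.2,0.062,-0.19],0]]'

```text
time: 16.1
tool_pos: [575.8, -123.6, 163.5]
tcp_rot: [179.1, 0.1, 81.0]
ft_force: [0.2, -0.9, -0.6]
finger_gap: 42.8
```

Request:
apply_moves --series '[[0.5,[0.0,0.0,0.0],0],[0.5,[0.0,0.0,0.0],0]]'

```text
time: 16.35
tool_pos: [576.3, -122.7, 164.3]
tcp_rot: [179.1, 0.0, 81.1]
ft_force: [-0.5, -0.3, 0.4]
finger_gap: 42.7
```

```bash
python3 - <<'E'
from bench import sense, optics
from h import *
p=optics.snapshot("wrist"); pickle.dump(p,open("pics/w9.pkl","wb")); cv2.imwrite("pics/w9.png",p["color"])
crop(p,170,0,200,150,4,"pics/w9c.png")
print(sense()["tool_pos"])
R=cv2.Rodrigues(np.array(p["rvec"]))[0]; print((-R.T@np.array(p["tvec"]).ravel()).round(0))
E
```

```text
[ 576.98330546 -123.37727583  165.81673576]
[587. -39. 297.]
```

View pics/w9.png

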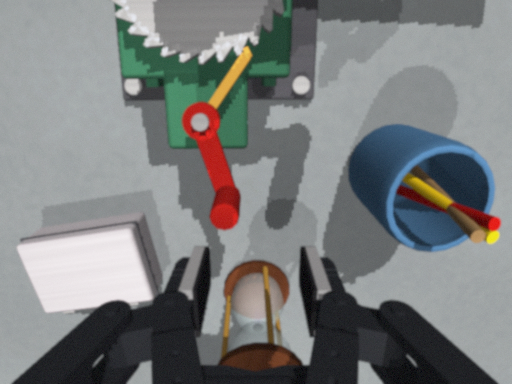

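View pics/w9c.png

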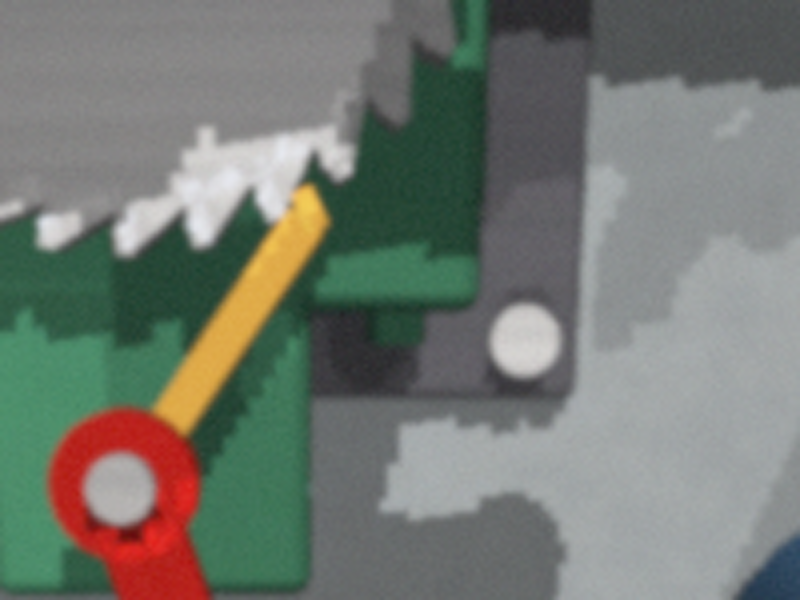

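```bash
python3 - <<'E'
from h import *
p=pickle.load(open("pics/w9.pkl","rb"))
T=lambda a,z: plane(p,(170+a[0]/4-.4,a[1]/4-.4),z)[:2]
h=np.array([571,20.5]); h2=None
tips=[T(a,106) for a in ((45,247),(125,253),(204,247),(275,220),(347,178),(405,122))]
from scipy.optimize import least_squares
for t in tips: print("tip",t.round(1),np.linalg.norm(t-h).round(1), np.degrees(np.arctan2(*(t-h)[::-1])).round(1))
s=least_squares(lambda c:[np.linalg.norm(t-c)-50 for t in tips],h).x; print("centre(fit R=50)",s.round(1))
for a in ((310,183),(303,188),(296,205),(327,222)):
  for z in (101,106): n=T(a,z); print(a,z,n.round(1),np.linalg.norm(n-h).round(1),np.linalg.norm(n-s).round(1))
for a in ((252,178),(318,162),(180,205),(100,222)): n=T(a,106); print("root",n.round(1),np.linalg.norm(n-h).round(1),np.linalg.norm(n-s).round(1))
print("piv",T((120,490),118))
E
```

```text
tip [552.8 -24.9] 48.9 -111.9
tip [563.2 -27.4] 48.6 -99.3
tip [573.7 -28.4] 49.0 -86.8
tip [583.7 -26.6] 48.7 -74.9
tip [593.9 -22.9] 49.0 -62.1
tip [602.5 -17.2] 49.1 -50.1
centre(fit R=50) [571.1  21.7]
(310, 183) 101 [589.1 -22.3] 46.4 47.5
(310, 183) 106 [589.  -22.7] 46.8 47.9
(303, 188) 101 [588.  -22.8] 46.5 47.6
(303, 188) 106 [588.  -23.2] 46.9 48.0
(296, 205) 101 [586.7 -24.8] 47.9 49.0
(296, 205) 106 [586.7 -25.1] 48.3 49.4
(327, 222) 101 [590.5 -27.6] 51.9 53.0
(327, 222) 106 [590.4 -27.9] 52.2 53.2
root [581.6 -20.9] 42.7 43.9
root [590.5 -20.3] 45.2 46.3
root [571.6 -22.7] 43.2 44.4
root [560.7 -23. ] 44.7 45.9
piv [558.09885834 -57.04451075]
```

The nose lies between two tooth points and about 2 mm deeper than they do. That puts it roughly 46.5 to 48 mm from the axis, so it is in a tooth. Retreating and handing in.

Request:
apply_moves --series '[[0.5,[0.0,0.0,0.06],0],[0.5,[-0.03,0.0,0.12],0],[0.5,[-0.08,-0.02,0.16],0],[0.5,[-0.14,-0.04,0.18],0],[0.5,[-0.14,-0.04,0.18],0]]'

```text
time: 17.02
tool_pos: [435.9, -164.9, 352.2]
tcp_rot: [178.3, 0.3, 80.9]
ft_force: [1.1, -0.3, -0.2]
finger_gap: 42.6
```

```bash
python3 - <<'E'
from bench import sense, optics, hand_in
from h import *
p=optics.snapshot("top"); crop(p,180,140,140,105,5.7,"pics/t10.png")
q=pickle.load(open("pics/t8.pkl","rb"))
print(np.abs(p["color"][150:215,215:312].astype(int)-q["color"][150:215,215:312]).mean())
s=sense(); print(s["time"],s["tool_pos"],s["ft_force"])
print(hand_in())
E
```

```text
4.526460481099656
17.075 [ 435.96077228 -164.80949383  351.16452039] [ 0.83666164 -0.83062021  0.66075182]
the job is handed in; nothing more can be done
None
```

The vent is closed and the job is handed in at about 17 s of the 72 s allowed; no verdict was reported.

**What I did**
- I threw the red lever over to its stop, where the force rose to 20 N.
- I gripped the crank handle and wound it up about 0.17 rad, and the picture showed the pawl spring clear.
- I let the crank back along its arc at about 0.8 rad/s, against the 3.14 rad/s limit, until the force reversed at the sill stop.
- I pushed the lever back until it met its hold stop at about 13 N, then backed away from everything.

**Last checks**
- **Shutter:** the panel showed at the bottom of its frame after lowering. After I let go of the crank, it stood within about 0.02 rad of closed.
- **Lever:** the knob is back at its starting position within about 1 mm.
- **Robot:** it is clear of everything, with no force on the tool.
- **Bystanders:** I made no contact with the hourglass, pen pot or fuse case. They looked undisturbed in the pictures, but I did not measure them again at the end.

**Where the checks disagreed**
- **Pawl depth:** the nose sits about 2° shallower than at the start. The close wrist view put it 46.5 to 48 mm from the axis, between two teeth and about 2 mm below their points. Coarser readings from the top and scene cameras gave 49 to 50 mm. I trusted the close view, so the margin to the 49 mm limit is only about 1 mm.

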